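# Clamp a log plinth in the craft-room screw press

### The arm

A 6-joint arm with a two-finger parallel gripper is mounted at the origin on the work surface. World frame = base frame: x ahead of the robot, y to its left, z up, the work surface at z = 0. Lengths are in mm, angles in degrees, forces in N, time in s.
With the tool pointing down it reaches from about 300 to 850 mm from the base axis. Payload 4.2 kg.
Tool frame: the origin (TCP) lies midway between the tips of the shut fingers; the grasp point (between the pads) lies 19 mm behind it; z points along the fingers, y is the line along which they close (so a half turn about z gives the same grasp; the last joint's range is limited). The gripper opens to 91 mm and grips with 3 to 60 N. Pads are 32 mm wide; open, the fingers measure 118 mm over their backs; the gripper's body (76 mm by 178 mm) begins 60 mm behind the grasp point.
Start: joints at [-66.979, 18.312, 89.639, -0, 72.044, -1.146], TCP at [235.412, -524.618, 213.976] pointing down, gripper open.
Joint ranges: [-177.97, 177.97], [-48.28, 115.42], [12.27, 149.76], [-77.06, 257.06], [2.81, 150.46], [-146.56, 146.56]. Speed limits (degrees/s): [147.25, 147.25, 180, 180, 180, 180].

### API

Orientations are given as [roll, pitch, yaw] about the fixed x, y, z axes, in that order (R = Rz(yaw) Ry(pitch) Rx(roll)).
In Python, from workcell import env gives the robot as it stands.
- The arm moves only by the shell command python3 drive.py FILE [OPENING] [FORCE], which reads ROWS from the file FILE. ROWS is a JSON object with one list for each field, all of the same length, 1 to 8, a row being the entries at one place: dx, dy, dz (the shift in shares of the most that a row can go, 1 being 50 mm), wx, wy, wz (a rotation vector in fractions of the full range, 1 being 90 degrees); each row shifts and turns the commanded pose from where the row before left it, along the tool's axes as they then stand; what a row does not reach is not made up. A row lasts 1/10 s, in which the tool goes at most 50 mm and 8.59 degrees, less where a joint would pass 70% of its speed; a pose out of reach is approached as far as the arm can. OPENING is the finger opening in mm, set as the command begins (- or left out keeps the last). The fingers move at their own pace and stop on an object; FORCE is the grip in N (left out, the last holds). Time passes only in rows, so rows that do not move let the fingers close. It prints the time, the measured TCP pose, the force, the opening and the grip force at its end. Shift and turn numbers lie between -1 and 1, and a call with a number outside is refused. Input that does not fit is refused with a message, and nothing moves.
- env.state(): the state, without advancing time (a new reading comes with each control period).
- env.grab_frame(name): name is "scene" or "top" or "wrist"; returns the picture (480x640x3 uint8, blue, green, red); there is no depth.
- env.camera_model(name): a dict with "fx", "fy", "cx", "cy" (pixels), "T" (4x4, takes a point from camera to world coordinates). Camera axes: x right, y up, looking along -z (the intrinsics and any distortion apply to the point x, -y, -z); pixel columns grow to the right and rows downward; lengths in mm; the calibration is good to about 2 mm. A picture is of the moment at which its call begins: read the wrist's pose just before it. camera_model takes no time and is no camera call; for the wrist camera it gives the pose at the moment of the call.
- env.job_done(): hands the job in; it is judged then, once.
The state is a dict: "time_s": time; "qpos": joint angles; "qvel": joint speeds; "effort": joint torques, N m; "ee_pos": TCP position; "ee_rot": TCP orientation; "force": force on the tool from outside, world axes, zero at the start; "torque": the same for the moment, N m; "gripper_width": finger opening in mm; "gripper_force": force on a finger pad.
Only numpy, scipy, OpenCV 4.12 (cv2) and the standard library are available. Lean on these libraries where they do the work, as an engineer would, in place of code of your own. Each camera call takes 0.05 s, during which the arm holds its last target. There are 200 camera calls.

### The job

Slide the log along the bed of the screw press until its end is fully home against the stop plate, then turn the crank on top clockwise until the jaw has come down and clamps the log firmly. Let go, and leave the other things on the table where they are.

Things in the scene. Friction and masses are not known exactly. Their poses are not given: they have to be found in the camera images.
- press: Grey C-frame screw press, fixed. Origin: on the table under the spindle axis; z up, y along the bed from the column to the throat's open end. Bed 130 wide, y -130 to 270, top 20 above the table. Fence strips (tops at 30 above the table) with inner faces at x = +-52, y -70 to 270. Column 60 wide, y -130 to -85. Beam 60 wide, y -130 to 50, underside 135, top 170 above the table.
- stop (a point): Centre of the face of the upright steel stop plate across the bed, at y = -70 in the press's frame; the face looks to +y; the plate is 100 wide, from 20 to 50 above the table.
- spindle (a point): Point on the crank's vertical axis at the top of its hub, 204 above the table (hub radius 16).
- knob (a point): Centre of the upright round wooden crank handle, 18 in diameter, 65 from the spindle axis, reaching 200 to 250 above the table (this point: 225); its height stays the same as it turns. Below it the crank bar, 18 wide, top at 200; on the bar's other end, 52 from the axis, a ball of radius 14, top at 209.
- crank (a joint): Crank angle, rad; grows clockwise seen from above and lowers the jaw 4.8 mm per rad (30 mm per turn). 0: jaw fully up, handle on the press's +x side; at q it is turned by -q about z; end stop 11.6. Turns any number of times round. About 3 to 4 N at the handle turn it; it stays where left and holds its clamping force. Once the jaw bears on the log, the handle force rises by about 10 N per 0.1 rad.
- jaw: Round steel jaw (pressure pad), 64 in diameter and 12 thick, under the beam on the spindle axis; slides only up and down. Origin: centre of its underside. It starts 24 to 45 above the height of the log's top.
- log: Loose log plinth, bark on both long sides, sawn flat above and below: 200 long (its y), 94 wide (x), 50 tall, about 0.5 kg. Origin: centre of its underside. Starts on the bed between the fences (5 play each side), its y along the press's y, sticking out of the throat. Home, its end touches the stop and its origin is at y = 30 in the press's frame.
- push_end (a point): Centre of the log's outer end face (94 x 50, 100 from its origin along its +y), 25 above its underside.
- tub: Bystander: closed white paint tub, 96 wide, 85 tall, standing on the table close to the robot's side of the press. Origin: centre of its underside.
- pot: Bystander: dark upturned flower pot, 110 wide, 100 tall, on the table beyond the press. Origin: centre of its underside.
- glue: Bystander: white glue bottle with a grey cap, 56 wide, 150 tall, beyond the press. Origin: centre of its underside.
- carton: Bystander: long cardboard carton, 300 x 55 x 55, lying to the left of the press. Origin: centre of its underside.
- brush: Bystander: paint brush lying flat, 200 long, along the robot's side of the press. Origin: centre of its underside (brush: on its handle axis).
- tape: Bystander: roll of paper tape lying flat, 100 across, 25 high, beyond the press. Origin: centre of its underside.
- offcut: Bystander: flat dark wood offcut, 120 x 70 x 30, right of the press. Origin: centre of its underside.

How it is judged (in metres and radians):
On the way, in this order (a step that is already met when the one before it is completed fails the run):
1. the log is home against the stop (within 5 mm) while the jaw is still clear of it (y of log in the frame of press between 0.02 and 0.035 m and x of log in the frame of press between -0.012 and 0.012 m and z of log in the frame of press below 0.024 m and angle between the y axis of log and the y axis of press, either way round below 0.08 rad and contact force between jaw and log below 0.5 N), for 0.2 s.
2. the jaw clamps the log at home (y of log in the frame of press between 0.02 and 0.035 m and x of log in the frame of press between -0.012 and 0.012 m and z of log in the frame of press below 0.024 m and angle between the y axis of log and the y axis of press, either way round below 0.08 rad and contact force between jaw and log above 8 N), for 0.2 s.
At the end, for the whole second after the job is handed in: The log lies on the bed between the fences with its end within 5 mm of the stop plate, in line with the bed, and the jaw presses on it with more than 8 N; log and crank at rest, every bystander within 40 mm of where it stood (all of step 2 and linear speed of log below 0.01 m/s and velocity of joint crank between -0.05 and 0.05 rad/s); the robot touches nothing.
It fails at once if a bystander was moved by more than 40 mm (distance of any of tub, pot, glue, carton, brush, tape, offcut from where it was at the start of the episode above 0.04 m).
It also fails if it takes over 67 s, if anything falls off the work surface, if the arm or the gripper's body presses on something with over 40 N, if the wrist force passes 120 N, or if a joint passes its speed limit or range.

## Working session

There is one attempt and no reset: what is moved stays moved. The work goes in short steps, Python scripts to look and compute and a shell command to move; the robot and the scene stay as the last step left them, time stands still between calls to the robot, and variables do not carry over. Pictures are saved under pics/ and viewed, at most 10 in all, crops included, and the job is handed in when it is done.

```bash
ls; mkdir -p pics; cat > h.py <<'E'
import numpy as np,cv2
from workcell import env
E
python3 - <<'E'
from h import *
for n in("scene","top"):
    cv2.imwrite(f"pics/{n}0.png",env.grab_frame(n))
    c=env.camera_model(n);print(n,{k:(np.round(v,3).tolist() if hasattr(v,'__len__') else v) for k,v in c.items()})
s=env.state();print(s["time_s"],s["ee_pos"],s["ee_rot"])
E
```

```text
drive.py
pics
workcell.py
scene {'fx': 602.3683244004443, 'fy': 602.3683244004443, 'cx': 317.78260293563005, 'cy': 244.95066133456717, 'T': [[0.756, -0.425, 0.498, 1286.848], [0.654, 0.509, -0.559, -798.094], [-0.016, 0.748, 0.663, 1083.222], [0.0, 0.0, 0.0, 1.0]]}
top {'fx': 495.9209684089538, 'fy': 495.9209684089538, 'cx': 319.23228762605765, 'cy': 241.35125925163635, 'T': [[-0.001, 0.986, -0.164, 377.682], [-1.0, -0.002, -0.008, -15.569], [-0.008, 0.164, 0.986, 1378.745], [0.0, 0.0, 0.0, 1.0]]}
0.1 [ 235.26489735 -524.2106539   213.22886412] [-1.79914681e+02 -2.77443271e-03  2.41706750e+01]
```

View pics/scene0.png

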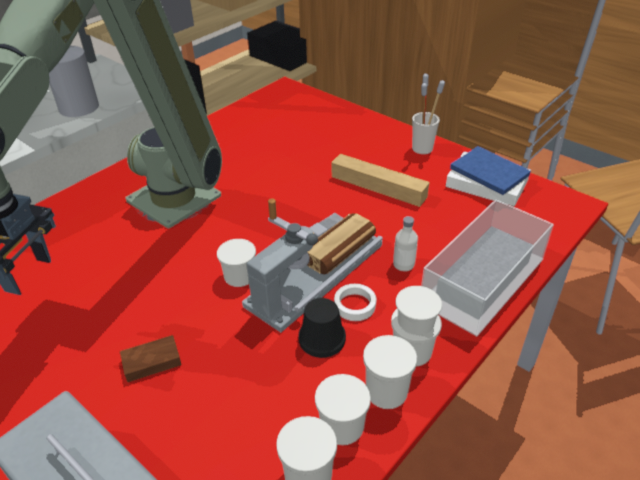

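View pics/top0.png

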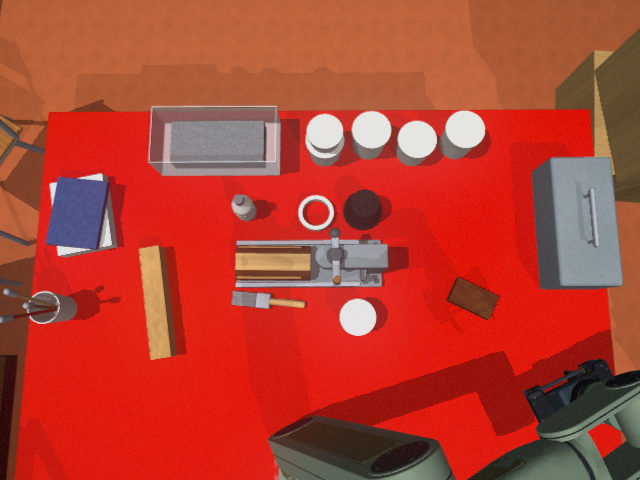

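Scene: press at the centre, column at about (265,285), knob at (272,208), log at (342,243). Top: the bed runs from (236,262) to (387,262) with its open end towards world +y. The knob is at (337,280) on the robot's side and the glue at (243,207). I'll zoom in on both.

```bash
cat >> h.py <<'E'
def ray(n,p,c=None):
    c=c or env.camera_model(n);T=np.array(c["T"])
    d=np.array([(p[0]-c["cx"])/c["fx"],-(p[1]-c["cy"])/c["fy"],-1]);d=T[:3,:3]@d
    return T[:3,3],d/np.linalg.norm(d)
def plane(n,p,z,c=None):
    o,d=ray(n,p,c);return o+d*(z-o[2])/d[2]
def tri(*rs):
    A=sum(np.eye(3)-np.outer(d,d) for o,d in rs);b=sum((np.eye(3)-np.outer(d,d))@o for o,d in rs)
    x=np.linalg.solve(A,b);return x,[np.linalg.norm(np.cross(x-o,d)) for o,d in rs]
E
python3 - <<'E'
from h import *
a=cv2.imread("pics/top0.png")[190:340,220:400];cv2.imwrite("pics/topc.png",cv2.resize(a,None,fx=4,fy=4,interpolation=cv2.INTER_CUBIC))
a=cv2.imread("pics/scene0.png")[190:330,230:430];cv2.imwrite("pics/scenec.png",cv2.resize(a,None,fx=4,fy=4,interpolation=cv2.INTER_CUBIC))
E
```

```text
(no output)
```

View pics/topc.png

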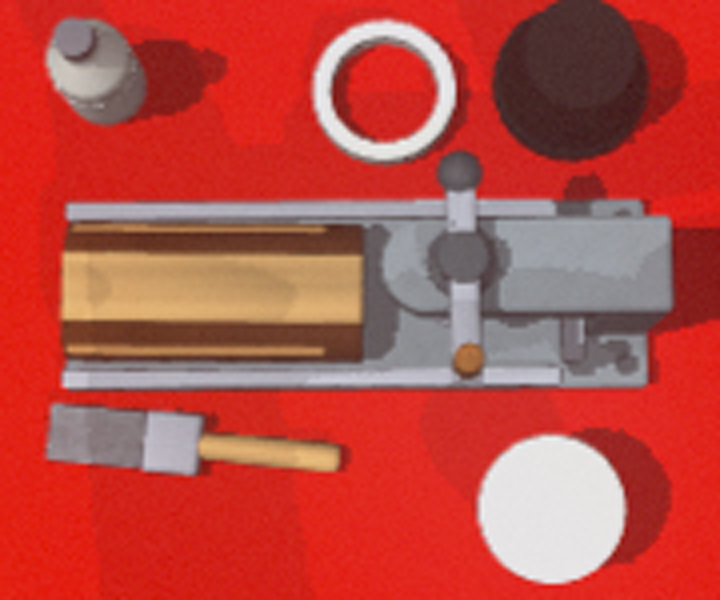

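View pics/scenec.png

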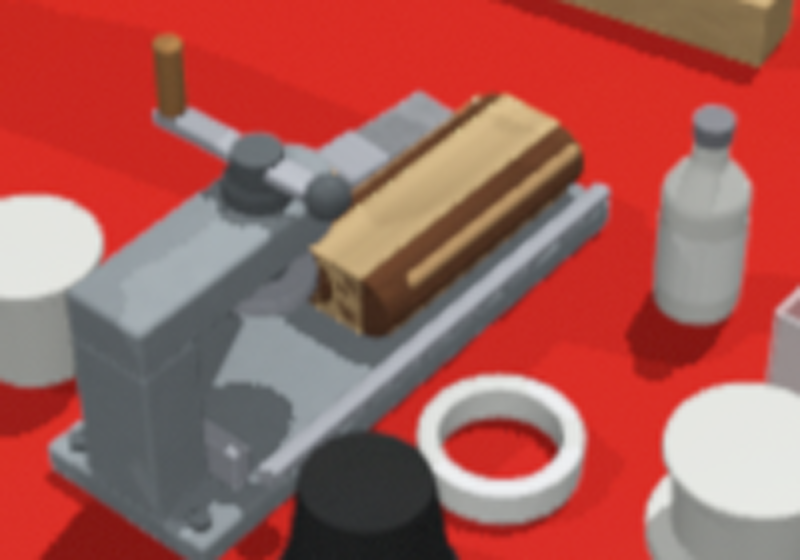

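Top crop: knob at (468,358), hub at (463,256), log's sawn face x 62–362, y 253–322, and glue cap at (76,38). Scene crop: knob top at (168,42), hub top at (258,147), and the log's near end at about (340,285). I'll refine these with masks and triangulate.

```bash
python3 - <<'E'
from h import *
def seg(n,win,lo,hi):
    x0,y0,x1,y1=win;im=cv2.imread(f"pics/{n}0.png")[y0:y1,x0:x1]
    m=cv2.inRange(cv2.cvtColor(im,cv2.COLOR_BGR2HSV),lo,hi)
    k,l,st,ce=cv2.connectedComponentsWithStats(m);i=1+np.argmax(st[1:,4])
    return ce[i]+[x0,y0],st[i]+[x0,y0,0,0,0],np.argwhere(l==i)[:,::-1]+[x0,y0]
kt=seg("top",(328,272,346,288),(8,110,60),(22,230,255));ks=seg("scene",(264,195,284,222),(8,100,40),(24,230,255))
print(kt[:2],ks[:2])
st=ks[1];top=(st[0]+st[2]/2-.5,st[1]+2)
print("knobtop",tri(ray("top",kt[0]),ray("scene",(ks[2][ks[2][:,1]<st[1]+4].mean(0)))))
print("knob mid plane250",plane("top",kt[0],250))
print("hub",tri(ray("top",(335.6,253.5)),ray("scene",(294.1,226.2))),plane("top",(335.6,253.5),204))
print("gluecap",tri(ray("top",(238.6,199.5)),ray("scene",(408.2,219))))
lt=seg("top",(225,235,318,285),(12,60,120),(28,200,255));r=cv2.minAreaRect(lt[2].astype(np.float32));print("log",lt[1],r)
for p in cv2.boxPoints(r):print(plane("top",p,70).round(1))
# log top corners in both views
for a,b in (((310.5,253),(310,250)),((310.5,270.5),(310,250))):pass
print("logcorner far-right (x+), tri",tri(ray("top",(310.4,253)),ray("scene",(320.7,259)))) 
print("fence ends z30")
for p in ((236.5,243),(236,285),(236.5,240.8),(235.3,286.7),(380,240.5),(382,286)):print(plane("top",p,30 if p[0]<300 else 20).round(1))
print("tub",plane("top",(358,317.5),85),"brush",plane("top",(232,304),10),plane("top",(305,304),10))
E
```

```text
(array([336.79545455, 279.52272727]), array([334, 276,   7,   8,  44])) (array([271.94573643, 208.09302326]), array([268, 199,   8,  20, 129]))
knobtop (array([477.36502205, -46.5642725 , 247.92154355]), [np.float64(0.23162496252634132), np.float64(0.2316249625263476)])
knob mid plane250 [477.02865655 -46.68072191 250.        ]
hub (array([543.62241644, -44.88671169, 205.82511083]), [np.float64(0.7718461623831364), np.float64(0.7718461623832815)]) [543.35811395 -45.50504771 204.        ]
gluecap (array([692.0159897 , 201.04943778, 149.88302177]), [np.float64(1.9363791648487956), np.float64(1.9363791648487658)])
log [ 236  252   75   19 1328] ((273.002685546875, 261.3360900878906), (74.26870727539062, 17.850061416625977), 0.9391909241676331)
[519.5 216.3  70. ]
[567.4 216.8  70. ]
[563.7  18.5  70. ]
[515.9  19.2  70. ]
logcorner far-right (x+), tri (array([564.82089541,  19.43409166,  70.39989509]), [np.float64(1.6639752862043327), np.float64(1.6639752862043524)])
fence ends z30
[597.7 223.3  30. ]
[481.9 221.5  30. ]
[603.8 223.4  30. ]
[477.3 223.3  30. ]
[ 605.5 -173.6   20. ]
[ 479.4 -176.5   20. ]
tub [ 393.50191715 -105.21286403   85.        ] brush [431.36499237 234.66119838  10.        ] [431.13351423  34.28121559  10.        ]
```

Units first: shifts go in shares of 50 mm and turns go in shares of 90 degrees. So -15 mm is -0.3, -8.23 degrees / 90 = -0.0914.

```bash
echo '{"dx": [0,0,0,0,0,0,0,0],"dy": [0,0,0,0,0,0,0,0],"dz": [-0.3,-0.3,-0.3,-0.3,-0.3,-0.3,-0.3,-0.3],"wx": [0,0,0,0,0,0,0,0],"wy": [0,0,0,0,0,0,0,0],"wz": [-0.0914,-0.0914,-0.0914,-0.0914,-0.0914,-0.0914,-0.0914,-0.0914]}' > next.json && python3 drive.py next.json 0 20; echo '{"dx": [0.8,0.8,0.8,0.8,0.8,0.8,0.8,0.8],"dy": [0.36,0.36,0.36,0.36,0.36,0.36,0.36,0.36],"dz": [0,0,0,0,0,0,0,0],"wx": [0,0,0,0,0,0,0,0],"wy": [0,0,0,0,0,0,0,0],"wz": [0,0,0,0,0,0,0,0]}' > next.json && python3 drive.py next.json;echo '{"dx": [0.8,0.8,0.8,0.8,0.8,0.8,0.8,0.8],"dy": [0.28,0.28,0.28,0.28,0.28,0.28,0.28,0.28],"dz": [0,0,0,0,0,0,0,0],"wx": [0,0,0,0,0,0,0,0],"wy": [0,0,0,0,0,0,0,0],"wz": [0,0,0,0,0,0,0,0]}' > next.json && python3 drive.py next.json
```

```text
time_s: 0.9
ee_pos: [235.3, -524.4, 334.1]
ee_rot: [-180.0, -0.1, 90.3]
force: [-0.1, 0.0, -0.4]
gripper_width: 30.4
gripper_force: 0.0
time_s: 1.7
ee_pos: [379.5, -202.8, 333.7]
ee_rot: [-180.0, -0.0, 90.0]
force: [0.2, -0.3, 0.6]
gripper_width: 0.4
gripper_force: 0.0
time_s: 2.5
ee_pos: [491.4, 117.2, 333.6]
ee_rot: [-180.0, 0.0, 90.0]
force: [0.5, -0.8, -0.1]
gripper_width: 0.9
gripper_force: 0.0
```

Converted, 40 mm is 0.8, 37 mm is 0.74.

```bash
echo '{"dx": [0.74,0.74,0.74,0.74,0,0,0,0],"dy": [0.25,0.25,0.25,0.25,0,0,0,0],"dz": [0,0,0,0,0.8,0.8,0.8,0.8],"wx": [0,0,0,0,0,0,0,0],"wy": [0,0,0,0,0,0,0,0],"wz": [0,0,0,0,0,0,0,0]}' > next.json && python3 drive.py next.json; echo '{"dx": [0,0,0,0,0],"dy": [0,0,0,0,0],"dz": [0.8,0.8,0.6,0.4,0],"wx": [0,0,0,0,0],"wy": [0,0,0,0,0],"wz": [0,0,0,0,0]}' > next.json && python3 drive.py next.json; python3 - <<'E'
from h import *
cv2.imwrite("pics/top1.png",cv2.resize(env.grab_frame("top")[190:340,200:380],None,fx=4,fy=4));
cv2.imwrite("pics/s1.png",cv2.resize(env.grab_frame("scene")[150:320,240:440],None,fx=3,fy=3));
a=cv2.imread("pics/top1.png")[:,:];b=cv2.imread("pics/s1.png")
E
```

```text
time_s: 3.3
ee_pos: [540.8, 263.4, 171.9]
ee_rot: [-180.0, 0.0, 90.0]
force: [0.5, 0.9, -0.1]
gripper_width: 0.3
gripper_force: 0.0
time_s: 3.8
ee_pos: [538.8, 262.2, 40.4]
ee_rot: [-179.6, 0.2, 90.0]
force: [-0.3, 0.5, 0.3]
gripper_width: 0.3
gripper_force: 0.0
```

View pics/s1.png

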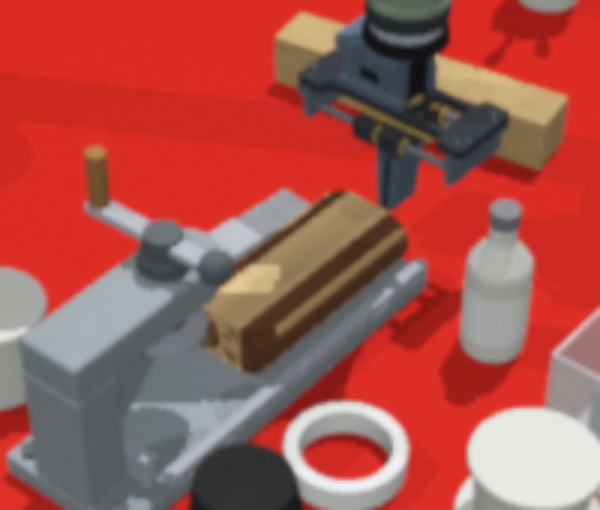

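Fingers are behind the log's end at about (395,190), centred and clear of the glue. Pushing now.

Converted, -16 mm is -0.32, -12 mm is -0.24.

```bash
echo '{"dx": [-0.32,-0.32,-0.24,-0.2,-0.2,-0.2,-0.2,-0.2],"dy": [0.02,0.02,0.02,0,0,0,0,0],"dz": [0,0,0,0,0,0,0,0],"wx": [0,0,0,0,0,0,0,0],"wy": [0,0,0,0,0,0,0,0],"wz": [0,0,0,0,0,0,0,0]}' > next.json && python3 drive.py next.json; echo '{"dx": [-0.2,-0.2,-0.2,-0.2,-0.16,-0.08,0],"dy": [0,0,0,0,0,0,0],"dz": [0,0,0,0,0,0,0],"wx": [0,0,0,0,0,0,0],"wy": [0,0,0,0,0,0,0],"wz": [0,0,0,0,0,0,0]}' > next.json && python3 drive.py next.json; echo '{"dx": [-0.06,-0.06],"dy": [0,0],"dz": [0,0],"wx": [0,0],"wy": [0,0],"wz": [0,0]}' > next.json && python3 drive.py next.json; echo '{"dx": [-0.06,0],"dy": [0,0],"dz": [0,0],"wx": [0,0],"wy": [0,0],"wz": [0,0]}' > next.json && python3 drive.py next.json
```

```text
time_s: 4.7
ee_pos: [545.6, 169.6, 45.5]
ee_rot: [179.8, -0.2, 89.9]
force: [0.3, 6.8, 3.7]
gripper_width: 0.7
gripper_force: 3.3
time_s: 5.4
ee_pos: [545.3, 116.8, 45.3]
ee_rot: [179.8, -0.1, 89.9]
force: [-0.4, 3.2, 1.5]
gripper_width: 0.5
gripper_force: 1.6
time_s: 5.6
ee_pos: [545.4, 112.1, 45.3]
ee_rot: [179.8, -0.2, 89.9]
force: [-0.5, 7.8, 5.1]
gripper_width: 0.4
gripper_force: 3.8
time_s: 5.8
ee_pos: [545.3, 108.7, 45.2]
ee_rot: [179.8, -0.1, 89.9]
force: [0.1, 4.9, 5.6]
gripper_width: 0.1
gripper_force: 2.9
```

Converted, -2 mm is -0.04.

```bash
for i in 1 2 3; do echo '{"dx": [-0.04,0],"dy": [0,0],"dz": [0,0],"wx": [0,0],"wy": [0,0],"wz": [0,0]}' > next.json && python3 drive.py next.json | grep -E 'pos|force: \['; done; echo '{"dx": [-0.04,0],"dy": [0,0],"dz": [0,0],"wx": [0,0],"wy": [0,0],"wz": [0,0]}' > next.json && python3 drive.py next.json| grep -E 'pos|force: \['
```

```text
ee_pos: [545.3, 106.9, 45.3]
force: [-0.0, 6.1, 4.6]
ee_pos: [545.3, 105.0, 45.3]
force: [0.4, 6.0, 5.0]
ee_pos: [545.3, 103.0, 45.2]
force: [0.4, 6.4, 5.1]
ee_pos: [545.3, 103.0, 45.3]
force: [0.2, 14.3, 5.1]
```

Converted, -2 mm is -0.04.

```bash
echo '{"dx": [-0.04,0,0],"dy": [0,0,0],"dz": [0,0,0],"wx": [0,0,0],"wy": [0,0,0],"wz": [0,0,0]}' > next.json && python3 drive.py next.json| grep -E 'time|pos|force: \['; python3 - <<'E'
from h import *
cv2.imwrite("pics/s2.png",cv2.resize(env.grab_frame("scene")[180:330,230:400],None,fx=4,fy=4))
E
```

```text
time_s: 6.9
ee_pos: [545.3, 102.9, 45.4]
force: [-0.8, 20.2, 4.6]
```

View pics/s2.png

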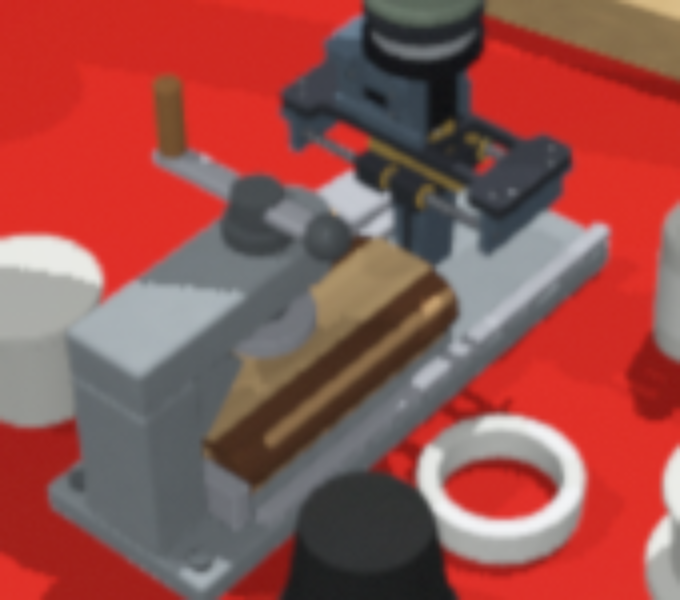

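Log's end sits flush on the stop plate at about (230,490), with the jaw at (280,325) still clear. Next, the crank.

Converted, -45 mm is -0.9, -30 mm is -0.6.

```bash
echo '{"dx": [0.3,0.4,0.2,0,0,0,0,0],"dy": [0,0,0,0,0,0,0,0],"dz": [0,0,-0.6,-0.9,-0.9,-0.9,-0.9,-0.9],"wx": [0,0,0,0,0,0,0,0],"wy": [0,0,0,0,0,0,0,0],"wz": [0,0,0,0,0,0,0,0]}' > next.json && python3 drive.py next.json 45 25; echo '{"dx": [0,-0.8,-0.8,-0.8,-0.8,-0.6,0],"dy": [0,-0.28,-0.28,-0.28,-0.28,-0.24,0],"dz": [-0.7,0,0,0,0,0,0],"wx": [0,0,0,0,0,0,0],"wy": [0,0,0,0,0,0,0],"wz": [0,0,0,0,0,0,0]}' > next.json && python3 drive.py next.json; python3 - <<'E'
from h import *
c=env.camera_model("wrist");im=env.grab_frame("wrist");cv2.imwrite("pics/w.png",im)
print(np.round(np.array(c["T"]),3).tolist(),c["fx"],c["fy"],c["cx"],c["cy"])
E
```

```text
time_s: 7.75
ee_pos: [543.6, 142.0, 300.6]
ee_rot: [-180.0, 0.1, 90.0]
force: [0.4, 0.5, -0.6]
gripper_width: 45.0
gripper_force: 0.0
time_s: 8.45
ee_pos: [474.1, -50.4, 334.0]
ee_rot: [-179.9, 0.2, 89.7]
force: [0.7, 0.5, 0.4]
gripper_width: 44.9
gripper_force: 0.0
[[1.0, 0.003, 0.002, 473.855], [-0.004, 0.954, 0.3, 34.18], [-0.001, -0.3, 0.954, 503.71], [0.0, 0.0, 0.0, 1.0]] 395.18184585161595 395.18184585161595 321.48678798545427 228.6151243835419
```

View pics/w.png

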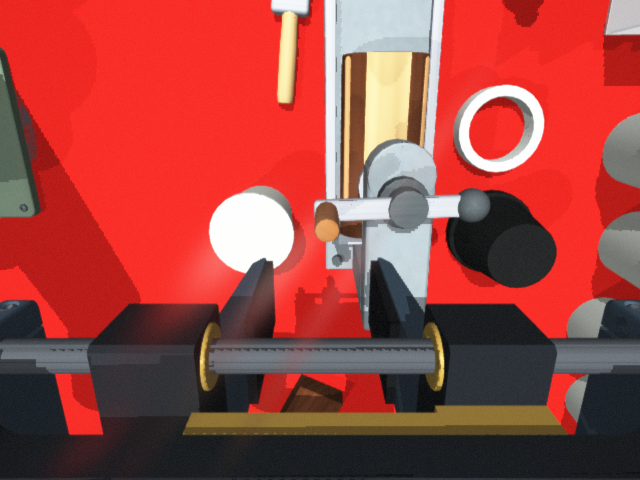

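Wrist view: the knob top at (327,230) casts to (477,-46.5) at z 250, agreeing with the triangulation. Descend and grasp.

Converted, 35 mm is 0.7, 25 mm is 0.5.

```bash
echo '{"dx": [0.08,0,0,0,0,0],"dy": [0.06,0,0,0,0,0],"dz": [0.5,0.7,0.7,0.4,0.12,0],"wx": [0,0,0,0,0,0],"wy": [0,0,0,0,0,0],"wz": [0,0,0,0,0,0]}' > next.json && python3 drive.py next.json; echo '{"dx": [0,0,0,0,0],"dy": [0,0,0,0,0],"dz": [0,0,0,0,0],"wx": [0,0,0,0,0],"wy": [0,0,0,0,0],"wz": [0,0,0,0,0]}' > next.json && python3 drive.py next.json 10 25
```

```text
time_s: 9.1
ee_pos: [479.2, -42.1, 212.4]
ee_rot: [-179.9, 0.0, 90.1]
force: [-0.1, 0.3, -0.1]
gripper_width: 44.9
gripper_force: 0.0
time_s: 9.6
ee_pos: [477.5, -42.6, 213.7]
ee_rot: [-179.8, 0.0, 90.0]
force: [-6.2, 0.1, 5.2]
gripper_width: 17.5
gripper_force: 25.0
```

Converted, 16.8 mm is 0.336, 15.7 mm is 0.314.

```bash
echo '{"dx": [0.336,0.314,0.27,0.206,0.13,0.044,0],"dy": [0.044,0.13,0.206,0.27,0.314,0.336,0],"dz": [0,0,0,0,0,0,0],"wx": [0,0,0,0,0,0,0],"wy": [0,0,0,0,0,0,0],"wz": [0,0,0,0,0,0,0]}' > next.json && python3 drive.py next.json
```

```text
time_s: 10.3
ee_pos: [543.8, 28.7, 213.3]
ee_rot: [-179.9, -0.7, 89.9]
force: [-2.5, 16.5, 1.7]
gripper_width: 17.3
gripper_force: 25.0
```

Converted, -16.8 mm is -0.336, -15.7 mm is -0.314.

```bash
echo '{"dx": [0.02,-0.09,-0.206,-0.27,-0.314,-0.336,0],"dy": [0.336,0.314,0.27,0.206,0.13,0.044,0],"dz": [0,0,0,0,0,0,0],"wx": [0,0,0,0,0,0,0],"wy": [0,0,0,0,0,0,0],"wz": [0,0,0,0,0,0,0]}' > next.json && python3 drive.py next.json
```

```text
time_s: 11.0
ee_pos: [607.5, -37.3, 212.8]
ee_rot: [-179.7, -0.1, 89.9]
force: [-4.7, 1.9, 1.8]
gripper_width: 17.6
gripper_force: 25.0
```

Converted, -16.8 mm is -0.336, -15.7 mm is -0.314.

```bash
echo '{"dx": [-0.336,-0.314,-0.27,-0.206,-0.13,-0.044,0],"dy": [-0.064,-0.13,-0.206,-0.27,-0.314,-0.336,0],"dz": [0,0,0,0,0,0,0],"wx": [0,0,0,0,0,0,0],"wy": [0,0,0,0,0,0,0],"wz": [0,0,0,0,0,0,0]}' > next.json && python3 drive.py next.json; echo '{"dx": [0.044,0.13,0.206,0.27,0.314,0.336,0],"dy": [-0.336,-0.314,-0.27,-0.206,-0.13,-0.044,0],"dz": [0,0,0,0,0,0,0],"wx": [0,0,0,0,0,0,0],"wy": [0,0,0,0,0,0,0],"wz": [0,0,0,0,0,0,0]}' > next.json && python3 drive.py next.json
```

```text
time_s: 11.7
ee_pos: [543.9, -108.5, 212.9]
ee_rot: [179.8, 0.7, 89.9]
force: [2.0, -15.2, -5.6]
gripper_width: 17.3
gripper_force: 25.0
time_s: 12.4
ee_pos: [477.6, -37.2, 212.9]
ee_rot: [-180.0, 0.1, 90.0]
force: [-2.1, -1.1, -2.1]
gripper_width: 17.9
gripper_force: 25.0
```

Converted, 16.8 mm is 0.336, 15.7 mm is 0.314.

```bash
g(){ grep -E 'pos|force'|tr '\n' ' ';echo; }; echo '{"dx": [0.336,0.314,0],"dy": [0.044,0.13,0],"dz": [0,0,0],"wx": [0,0,0],"wy": [0,0,0],"wz": [0,0,0]}' > next.json && python3 drive.py next.json|g; echo '{"dx": [0.27,0.206,0],"dy": [0.206,0.27,0],"dz": [0,0,0],"wx": [0,0,0],"wy": [0,0,0],"wz": [0,0,0]}' > next.json && python3 drive.py next.json|g; echo '{"dx": [0.13,0.044,0],"dy": [0.314,0.336,0],"dz": [0,0,0],"wx": [0,0,0],"wy": [0,0,0],"wz": [0,0,0]}' > next.json && python3 drive.py next.json|g
python3 - <<'E'
from h import *
cv2.imwrite("pics/s3.png",cv2.resize(env.grab_frame("scene")[190:320,230:390],None,fx=4,fy=4))
E
```

```text
ee_pos: [486.3, -5.3, 212.8] force: [0.5, -0.2, 0.3] gripper_force: 0.0 
ee_pos: [513.5, 20.6, 213.1] force: [-0.3, 0.9, -0.1] gripper_force: 0.0 
ee_pos: [545.2, 28.2, 212.6] force: [0.8, -0.6, 0.4] gripper_force: 0.0
```

View pics/s3.png

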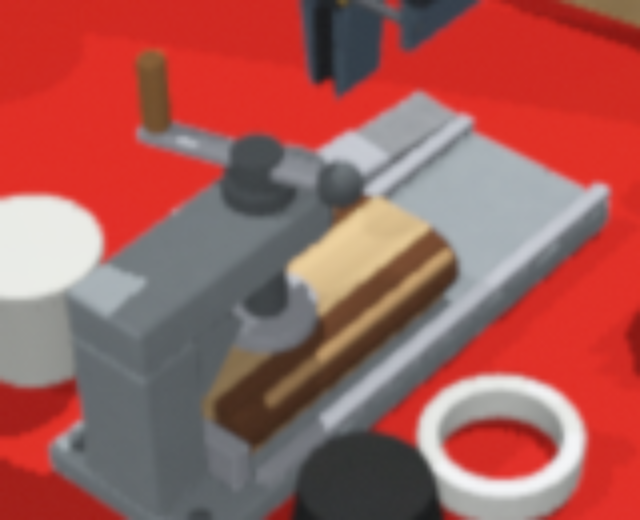

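The knob slipped out of the pads. It stands at about (152,60) in the crop, still near 180°, with the jaw just above the log or touching it. I'll lift, turn the tool 90° so the pads face the direction of motion, and measure the knob again.

Converted, -40 mm is -0.8, -20 mm is -0.4.

```bash
echo '{"dx": [0,0,0,0,0],"dy": [0,0,0,0,0],"dz": [-0.4,-0.8,-0.8,-0.4,0],"wx": [0,0,0,0,0],"wy": [0,0,0,0,0],"wz": [0,0,0,0,0]}' > next.json && python3 drive.py next.json 45; python3 - <<'E'
from h import *
rs={}
for n,w in (("scene",(255,195,300,230)),("top",(325,262,355,292))):
    x0,y0,x1,y1=w;im=env.grab_frame(n)[y0:y1,x0:x1]
    m=cv2.inRange(cv2.cvtColor(im,cv2.COLOR_BGR2HSV),(8,100,40),(24,230,255))
    k,l,st,ce=cv2.connectedComponentsWithStats(m);print(n,st[1:]+[x0,y0,0,0,0])
    if k<2: continue
    i=1+np.argmax(st[1:,4]);p=np.argwhere(l==i)[:,::-1]
    if n=="scene":p=p[p[:,1]<st[i][1]+4]
    rs[n]=p.mean(0)+[x0,y0];print(rs[n],plane(n,rs[n],248))
if len(rs)==2:print(tri(*[ray(n,p) for n,p in rs.items()]))
E
```

```text
time_s: 13.85
ee_pos: [543.9, 27.6, 336.4]
ee_rot: [179.6, -0.0, 90.0]
force: [-0.0, 0.0, -1.4]
gripper_width: 44.3
gripper_force: 0.0
scene [[264 202   9  21 131]]
[266.95 204.  ] [479.00465435 -61.9066967  248.        ]
top [[340 270  15  13 117]
 [335 273   4   6  16]]
[347.35897436 275.43589744] [486.51133564 -70.92210381 248.        ]
(array([486.33270084, -69.83004068, 256.17869698]), [np.float64(0.9209493803518685), np.float64(0.9209493803518661)])
```

Converted, -30 mm is -0.6, -22 mm is -0.44, 8.2 degrees / 90 = 0.0911.

```bash
echo '{"dx": [-0.6,-0.6,-0.6,0,0,0,0,0],"dy": [-0.44,-0.44,-0.42,0,0,0,0,0],"dz": [0,0,0,0,0,0,0,0],"wx": [0,0,0,0,0,0,0,0],"wy": [0,0,0,0,0,0,0,0],"wz": [0,0,0,0.0911,0.0911,0.0911,0.0911,0.0911]}' > next.json && python3 drive.py next.json 45 50; echo '{"dx": [0,0,0,0,0,0,0],"dy": [0,0,0,0,0,0,0],"dz": [0,0,0,0,0,0,0],"wx": [0,0,0,0,0,0,0],"wy": [0,0,0,0,0,0,0],"wz": [0.0911,0.0911,0.0911,0.0911,0.0911,0.0889,0]}' > next.json && python3 drive.py next.json; python3 - <<'E'
from h import *
for n,w in (("wrist",(0,0,640,480)),("top",(325,262,362,292))):
    x0,y0,x1,y1=w;c=env.camera_model(n);im=env.grab_frame(n)[y0:y1,x0:x1]
    m=cv2.inRange(cv2.cvtColor(im,cv2.COLOR_BGR2HSV),(8,100,40),(24,230,255))
    k,l,st,ce=cv2.connectedComponentsWithStats(m)
    for i in range(1,k):
        if st[i,4]>20: print(n,st[i]+[x0,y0,0,0,0],plane(n,ce[i]+[x0,y0],240,c).round(1))
    cv2.imwrite(f"pics/{n}5.png",im)
E
```

```text
time_s: 14.75
ee_pos: [477.0, -62.3, 330.6]
ee_rot: [-179.8, 0.1, 48.7]
force: [0.8, -0.2, -0.1]
gripper_width: 45.0
gripper_force: 0.0
time_s: 15.45
ee_pos: [477.2, -62.2, 330.9]
ee_rot: [-180.0, 0.2, 0.0]
force: [-1.4, -0.3, -0.4]
gripper_width: 45.0
gripper_force: 0.0
wrist [ 181   78   92   25 1955] [570.4  -1.9 240. ]
wrist [297  78  75  13 869] [573.5 -69.7 240. ]
wrist [ 186  145   78   20 1242] [529.8   3.8 240. ]
wrist [ 547  156   93   91 5100] [ 500.8 -251.4  240. ]
wrist [169 199  77  20 414] [495.8  10.9 240. ]
wrist [311 204  24  40 768] [482.8 -63.5 240. ]
wrist [171 212  33   4  36] [490.3  28.9 240. ]
wrist [  0 292   4  10  23] [426.7 171.4 240. ]
wrist [199 322  23  70 859] [376.2  24.6 240. ]
wrist [423 322  22  69 820] [ 376.3 -150.7  240. ]
wrist [ 183  405  384   31 9192] [ 314.  -113.6  240. ]
```

Converted, 35 mm is 0.7, 32 mm is 0.64.

```bash
echo '{"dx": [0.05,0,0,0,0,0],"dy": [0.01,0,0,0,0,0],"dz": [0.5,0.7,0.64,0.4,0.12,0],"wx": [0,0,0,0,0,0],"wy": [0,0,0,0,0,0],"wz": [0,0,0,0,0,0]}' > next.json && python3 drive.py next.json; echo '{"dx": [0,0,0,0,0],"dy": [0,0,0,0,0],"dz": [0,0,0,0,0],"wx": [0,0,0,0,0],"wy": [0,0,0,0,0],"wz": [0,0,0,0,0]}' > next.json && python3 drive.py next.json 10 50
```

```text
time_s: 16.15
ee_pos: [480.4, -62.8, 214.2]
ee_rot: [-180.0, 0.1, 0.1]
force: [0.5, -0.6, 0.3]
gripper_width: 44.8
gripper_force: 0.0
time_s: 16.65
ee_pos: [481.2, -63.0, 215.7]
ee_rot: [180.0, -0.1, 0.0]
force: [-1.5, 0.1, 3.2]
gripper_width: 17.0
gripper_force: 50.0
```

Converted, -8.4 mm is -0.168, -1.6 mm is -0.032.

```bash
g(){ grep -E 'pos|force'|tr '\n' ' ';echo; }; echo '{"dx": [-0.032,0],"dy": [-0.168,0],"dz": [0,0],"wx": [0,0],"wy": [0,0],"wz": [0,0]}' > next.json && python3 drive.py next.json|g;echo '{"dx": [-0.012,0],"dy": [-0.17,0],"dz": [0,0],"wx": [0,0],"wy": [0,0],"wz": [0,0]}' > next.json && python3 drive.py next.json|g;echo '{"dx": [0.012,0],"dy": [-0.17,0],"dz": [0,0],"wx": [0,0],"wy": [0,0],"wz": [0,0]}' > next.json && python3 drive.py next.json|g
```

```text
ee_pos: [479.1, -56.7, 215.6] force: [-1.1, -7.3, 2.9] gripper_force: 50.0 
ee_pos: [476.9, -48.4, 215.5] force: [-4.9, -8.4, 6.5] gripper_force: 50.0 
ee_pos: [476.0, -42.8, 215.5] force: [-8.3, -19.1, 7.6] gripper_force: 50.0
```

Converted, -4 mm is -0.08, 1.5 mm is 0.03.

```bash
g(){ grep -E 'pos|force'|tr '\n' ' ';echo; }; echo '{"dx": [0.03,0],"dy": [-0.08,0],"dz": [0,0],"wx": [0,0],"wy": [0,0],"wz": [0,0]}' > next.json && python3 drive.py next.json|g;echo '{"dx": [0.02,0,0],"dy": [-0.08,0,0],"dz": [0,0,0],"wx": [0,0,0],"wy": [0,0,0],"wz": [0,0,0]}' > next.json && python3 drive.py next.json|g
```

```text
ee_pos: [475.9, -41.3, 215.5] force: [-13.7, -24.4, 9.3] gripper_force: 50.0 
ee_pos: [475.7, -39.2, 215.5] force: [-16.2, -30.8, 10.4] gripper_force: 50.0
```

Converted, 3.5 mm is 0.07, -1.5 mm is -0.03.

```bash
g(){ grep -E 'time|pos|force'|tr '\n' ' ';echo; }; echo '{"dx": [-0.04,-0.03,0],"dy": [0.07,0.07,0],"dz": [0,0,0],"wx": [0,0,0],"wy": [0,0,0],"wz": [0,0,0]}' > next.json && python3 drive.py next.json|g; echo '{"dx": [0,0,0],"dy": [0,0,0],"dz": [0,0,0],"wx": [0,0,0],"wy": [0,0,0],"wz": [0,0,0]}' > next.json && python3 drive.py next.json 50|g
```

```text
time_s: 18.05 ee_pos: [475.7, -42.1, 215.4] force: [-7.2, -17.5, 6.6] gripper_force: 49.9 
time_s: 18.35 ee_pos: [477.6, -37.3, 215.1] force: [0.1, 0.4, -0.4] gripper_force: 0.0
```

Released. Rise straight up and check.

Converted, -40 mm is -0.8, -30 mm is -0.6.

```bash
echo '{"dx": [0,0,0,0,-0.8,-0.8,0],"dy": [0,0,0,0,0,0,0],"dz": [-0.2,-0.6,-0.8,-0.8,0,0,0],"wx": [0,0,0,0,0,0,0],"wy": [0,0,0,0,0,0,0],"wz": [0,0,0,0,0,0,0]}' > next.json && python3 drive.py next.json; python3 - <<'E'
from h import *
a=env.grab_frame("scene")[190:330,230:430];t=env.grab_frame("top")[190:340,220:400]
cv2.imwrite("pics/f.png",np.vstack([cv2.resize(a,(400,280),interpolation=cv2.INTER_CUBIC),cv2.resize(t,(400,320),interpolation=cv2.INTER_CUBIC)]))
E
```

```text
time_s: 19.05
ee_pos: [394.7, -35.8, 336.4]
ee_rot: [-180.0, -0.0, 0.0]
force: [0.3, 0.9, -0.5]
gripper_width: 50.1
gripper_force: 0.0
```

View pics/f.png

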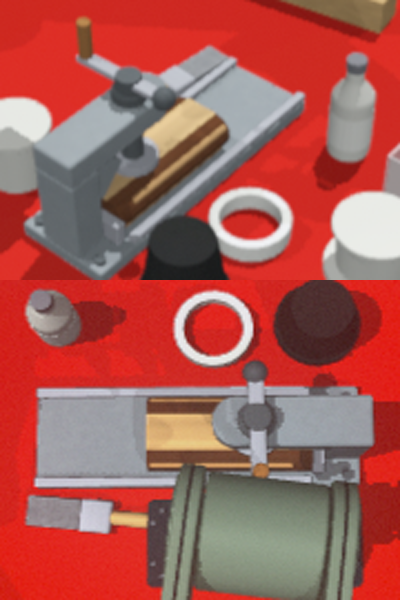

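The log is home and the jaw rests on it. There is plenty of time, so I'll test the clamp by pushing the knob gently with shut fingers.

Converted, 41 mm is 0.82, 40 mm is 0.8.

```bash
g(){ grep -E 'time|pos|force'|tr '\n' ' ';echo; }; echo '{"dx": [0.82,0.82,0,0,0,0,0],"dy": [0.4,0.44,0,0,0,0,0],"dz": [0,0,0.8,0.8,0.6,0.2,0],"wx": [0,0,0,0,0,0,0],"wy": [0,0,0,0,0,0,0],"wz": [0,0,0,0,0,0,0]}' > next.json && python3 drive.py next.json 0 20|g; echo '{"dx": [0,0,0],"dy": [-0.1,-0.08,0],"dz": [0,0,0],"wx": [0,0,0],"wy": [0,0,0],"wz": [0,0,0]}' > next.json && python3 drive.py next.json|g; for i in 1; do echo '{"dx": [0,0],"dy": [-0.06,0],"dz": [0,0],"wx": [0,0],"wy": [0,0],"wz": [0,0]}' > next.json && python3 drive.py next.json|g;echo '{"dx": [0,0],"dy": [-0.06,0],"dz": [0,0],"wx": [0,0],"wy": [0,0],"wz": [0,0]}' > next.json && python3 drive.py next.json|g; done
```

```text
time_s: 19.85 ee_pos: [480.5, -78.3, 213.8] force: [0.4, -0.2, 1.1] gripper_force: 0.0 
time_s: 20.15 ee_pos: [481.1, -69.0, 216.5] force: [0.2, -0.0, 0.8] gripper_force: 0.0 
time_s: 20.35 ee_pos: [480.9, -67.3, 216.0] force: [-0.1, -4.8, 3.1] gripper_force: 2.1 
time_s: 20.55 ee_pos: [480.7, -65.7, 216.0] force: [-0.7, -8.2, 4.4] gripper_force: 4.3
```

Converted, -3 mm is -0.06.

```bash
g(){ grep -E 'time|pos|force'|tr '\n' ' ';echo; }; for i in 1; do echo '{"dx": [0,0],"dy": [-0.06,0],"dz": [0,0],"wx": [0,0],"wy": [0,0],"wz": [0,0]}' > next.json && python3 drive.py next.json|g;echo '{"dx": [0,0],"dy": [-0.06,0],"dz": [0,0],"wx": [0,0],"wy": [0,0],"wz": [0,0]}' > next.json && python3 drive.py next.json|g;echo '{"dx": [0,0],"dy": [-0.06,0],"dz": [0,0],"wx": [0,0],"wy": [0,0],"wz": [0,0]}' > next.json && python3 drive.py next.json|g; done
```

```text
time_s: 20.75 ee_pos: [480.5, -64.1, 216.1] force: [-1.1, -12.1, 4.7] gripper_force: 6.4 
time_s: 20.95 ee_pos: [480.3, -62.6, 216.2] force: [-1.8, -17.1, 5.0] gripper_force: 8.6 
time_s: 21.15 ee_pos: [480.2, -61.0, 216.2] force: [-2.4, -21.2, 5.1] gripper_force: 10.8
```

The knob resists 21 N (free turning needs 3–4 N), so the jaw is clamping. Back off and hand in.

Converted, -40 mm is -0.8, -30 mm is -0.6.

```bash
echo '{"dx": [0,0,0,0,0,0,-0.6,0],"dy": [0.16,0.2,0.2,0,0,0,0,0],"dz": [0,0,0,-0.6,-0.8,-0.6,0,0],"wx": [0,0,0,0,0,0,0,0],"wy": [0,0,0,0,0,0,0,0],"wz": [0,0,0,0,0,0,0,0]}' > next.json && python3 drive.py next.json; echo '{"dx": [0,0,0],"dy": [0,0,0],"dz": [0,0,0],"wx": [0,0,0],"wy": [0,0,0],"wz": [0,0,0]}' > next.json && python3 drive.py next.json|grep force; python3 -c "
from workcell import env
print(env.job_done())"
```

```text
time_s: 21.95
ee_pos: [448.1, -82.1, 315.9]
ee_rot: [-180.0, -0.0, -0.0]
force: [0.3, 0.1, -0.2]
gripper_width: 0.7
gripper_force: 0.0
force: [0.7, -0.3, 0.1]
gripper_force: 0.0
the job is handed in; nothing more can be done
None
```

The job was handed in at about 22 s: the log is home against the stop, the jaw is clamped on it (the crank knob resisted a 21 N test push, against 3–4 N when free), and the arm is clear; the hand-in returned no verdict.

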